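# Set the stop fence of the strip-cutting board and lock it

## Robot

A 6-joint arm with a two-finger parallel gripper is mounted at the origin on a cart in front of the work surface, level with it; the furniture and walls round the work are solid. World frame = base frame: x ahead of the robot, y to its left, z up, the work surface at z = 0. Lengths are in m, angles in rad, forces in N, time in s.
With the tool pointing down it reaches from about 0.4 to 0.825 m from the base axis. Payload 7 kg.
Tool frame: the origin (TCP) lies at the very end of the fingers, on their centre line; the grasp point (between the pads) lies 19 mm behind it (arm.grip_point_offset is the distance from the TCP to the grasp point, in m); z points along the fingers, y is the line along which they close (so a half turn about z gives the same grasp; the last joint's range is limited). The gripper opens to 88 mm and grips with 3 to 60 N. Pads are 19 mm wide; open, the fingers measure 130 mm over their backs; the gripper's body (78 mm by 193 mm) begins 47 mm behind the grasp point.
Start: joints at [0.288, 0.359, 0.012, 0, -1.224, -0.288], TCP at [0.675, -0, 0.227] pointing down, gripper open.
Joint ranges: [-3.07, 3.07], [-1.43, 2.12], [-1.02, 1.25], [-3.03, 1.67], [-3.05, -0], [-3.03, 3.03]. Speed limits (rad/s): [2.39, 2.39, 3.01, 3.14, 3.14, 3.14].

## Interface

Orientations are given as [roll, pitch, yaw] about the fixed x, y, z axes, in that order (R = Rz(yaw) Ry(pitch) Rx(roll)).
In Python, from station import arm, cams gives the robot as it stands.
- The arm moves only by the shell command python3 -m handwheel 'ROWS' [FORCE]. ROWS is JSON, a list that holds one entry, the list of rows, each a list of 7 numbers: the shift along the tool's x, y, z normalised to -1 to 1, where 1 is 0.08 m, then the turn, a rotation vector about the tool's x, y, z normalised to -1 to 1, where 1 is 0.5 rad, then the closure in counts, from 0 (fully open) to 255 (shut). In form: [[[x, y, z, wx, wy, wz, hand], ...]]. A call has 1 to 5 rows; each row is the pose to reach, as a shift and turn from the pose commanded when the call began, along the tool's axes at that moment; what a row does not reach only later rows make up. A row lasts 1/8 s, in which the tool goes at most 62.5 mm and 10.7 degrees, less where a joint would pass 70% of its speed; a pose out of reach is approached as far as the arm can. A call with a number of a shift or a turn outside -1 to 1 is refused whole. A call with a gripper value outside its range is refused whole. The fingers move at their own pace and stop on an object; FORCE is the grip in N (left out, the last holds). Time passes only in rows, so rows that repeat a pose let the fingers close. It gives the time, the measured TCP pose, the force, the opening and the grip force at its end, in the units of the state.
- arm.get_state(): the state, without advancing time (a new reading comes with each control period).
- cams.grab_frame(name): name is "scene" or "side" or "wrist"; returns the picture (384x512x3 uint8, blue, green, red); there is no depth.
- cams.camera_info(name): a dict with "camera_matrix" (3x3 intrinsics, pixels), "R" (3x3) and "t" (3): a world point X has camera coordinates R X + t; the wrist camera has in their place "hand_eye" (4x4, takes a point from camera to tool coordinates, whose origin is the TCP and whose axes are the flange's). Camera axes: x right, y down, z forward; pixel columns grow to the right and rows downward; lengths in m; the calibration is good to about 2 mm. A picture is of the moment at which its call begins: read the wrist's pose just before it. camera_info takes no time and is no camera call.
- arm.job_done(): hands the job in; it is judged then, once.
The state is a dict: "t": time; "q": joint angles; "qd": joint speeds; "joint_efforts": joint torques, N m; "eef_pos": TCP position; "ee_rot": TCP orientation; "force": force on the tool from outside, world axes, zero at the start; "moment": the same for the moment, N m; "width": finger opening in m; "gripper_force": force on a finger pad.
Only numpy, scipy, OpenCV 4.12 (cv2) and the standard library are available. Lean on these libraries where they do the work, as an engineer would, in place of code of your own. Each camera call takes 0.05 s, during which the arm holds its last target. There are 200 camera calls.

## Task

Set up the strip-cutting board for the next run of hat sweatbands: with the fingertips, gently push the stop fence along its rails towards the steel straightedge until both its feet drop into the notch in the rails, then push the two turn-buttons round by their pegs until each lies square across the foot beside it and locks it down. Only push the fence: it must not be lifted out of its track or rammed against the end of the notch. Leave the other things around the board where they are.

Things in the scene. Friction and masses are not known exactly. Their poses are not given: they have to be found in the camera images.
- strip_board: Fixed strip-cutting board; all mm in its frame. Origin on the bench, midway between the rails, at the near end of the notch; +x along the rails to the steel straightedge, +y to the left rail, z up. Plywood base x -105 to 95, y -83 to 83, top z 12, open between the rails (y -45 to 45). Straightedge across at x 61 to 85, its studs to z 29.
- notch (a point): Centre of the notch in the board, at floor level: board x 26.5, y 0, z 28. Each rail has a track 22 wide at y 56 / -56, top z 34, from x -100 to 0; then the notch, x 0 to 53, floor z 28; then z 34 again to x 89, so its far end (x 53) stops the fence. Outer cheeks, y 68 to 81 either side, top z 45, guide the feet with 1.5 mm play.
- fence: Loose wooden H-shaped fence, about 0.35 kg: two feet 50 (x) x 20 x 16 mm high at y 56.5 / -56.5, joined by an upright cross bar 84 long (y), x -22 (plain back, to the robot) to -3.5 (aluminium face), z -12 to 19. Origin midway between the feet, at their underside, half-way along; axes as the board's. On the track it is at board z 34; in the notch at z 28, x 25 to 28.
- fence_back (a point): Centre of the plain back face of the cross bar (22 mm behind the fence's origin, 5 above it): push here to board +x; free to the rails, 45 mm either side. Slides at 1.5 to 4 N, tips into the notch when half over it, strikes the notch's far end, then its rear drops, at the latest when the finger is withdrawn. Pushed off-centre, one foot may drop first; push on and the other follows.
- foot_left (a point): Underside of the fence's left foot, half-way along it (56.5 mm left of the fence's origin). Board z 34 on the track, 28 when seated.
- foot_right (a point): The same under the right foot.
- button_left (a joint): Left turn-button, rad: 0 = back along the cheek towards the robot; negative = swung outwards (as found); 1.57 = across the foot (stop at 1.58). Pivot at board x 38.5, y 75.5; turns anticlockwise from above to lock; stays where left, about 1 N at its peg. Steel plate 13 wide, 36.5 long from the pivot, z 46 to 51: clears a seated foot (top z 44), blocked by one on the track (top z 50).
- button_right (a joint): Right turn-button, the mirror image: pivot at board x 38.5, y -75.5; turns clockwise seen from above to lock; 0 = back along the cheek, negative = swung outwards, 1.57 = across the foot (stop at 1.58).
- peg_left (a point): On the axis of the upright wooden thumb peg near the tip of the left turn-button, 30 mm from the pivot. Peg 10 mm thick with a 13 mm head; its foot is at board z 51, this point at z 64, its top at z 74.
- peg_right (a point): The same point on the peg of the right turn-button.
- thimble_1: Bystander: a metal thimble, 20 mm wide and 24 mm high, standing left of the board.
- beeswax_1: Bystander: a cake of beeswax, 33 x 46 x 17 mm, lying right of the board.
- leather: Bystander: a strip of brown leather, 32 x 119 x 9 mm, lying right of the board.
- spool: Bystander: a thread spool, 33 mm wide, 58 mm high, standing beyond the right corner of the board.
- clamp: Bystander: a small lever clip, 22 x 83 x 28 mm, beyond the board.
- jack: Bystander: a wooden rounding jack, 34 x 150 x 48 mm, left of the board.
- bobbin: Bystander: a ribbon bobbin, 60 mm wide, 26 mm high, lying right of the board.

How it is judged:
On the way:
1. the fence has dropped into the notch with both feet, while both turn-buttons are still open (z of each of foot_left, foot_right in the frame of strip_board below 0.0302 m and x of fence in the frame of strip_board between 0.0235 and 0.0295 m and angle between fence's own z axis and vertical below 0.035 rad and value of joint each of button_left, button_right below 0.3 rad), for 0.2 s.
At the end, for the whole second after the job is handed in: Both feet of the fence lie flat on the floor of the notch (within 2.2 mm of its level) and at rest, and both turn-buttons are turned at least 1.25 rad, across the feet (z of each of foot_left, foot_right in the frame of strip_board below 0.0302 m and x of fence in the frame of strip_board between 0.0235 and 0.0295 m and angle between fence's own z axis and vertical below 0.035 rad and value of joint each of button_left, button_right above 1.25 rad and linear speed of fence below 0.01 m/s); the robot touches nothing.
It fails at once if the fence was squeezed or rammed (contact force between the fingers and fence above 80 N).
It fails at once if the fence was lifted or tipped out of its track (z of fence in the frame of strip_board above 0.044 m or angle between fence's own z axis and vertical above 0.35 rad).
It fails at once if one of the things around the board was knocked away (distance of any of thimble_1, beeswax_1, leather, spool, clamp, jack, bobbin from where it was at the start of the episode above 0.03 m).
It also fails if it takes over 61 s, if anything falls off the work surface, if the arm or the gripper's body presses on something with over 40 N, if the wrist force passes 120 N, or if a joint passes its speed limit or range.

## Working session

There is one attempt and no reset: what is moved stays moved. The work goes in short steps, Python scripts to look and compute and a shell command to move; the robot and the scene stay as the last step left them, time stands still between calls to the robot, and variables do not carry over. Pictures are saved under pics/ and viewed, at most 11 in all, crops included, and the job is handed in when it is done.

```bash
mkdir -p pics; ls; python3 - <<'E'
from station import arm,cams
import cv2
s=arm.get_state();print({k:s[k] for k in('t','eef_pos','ee_rot','force','width')})
for n in('scene','side','wrist'):
    cv2.imwrite(f'pics/{n}0.png',cams.grab_frame(n))
    print(n,cams.camera_info(n))
E
```

```text
pics
{'t': 0.0, 'eef_pos': array([ 6.74520839e-01, -3.32643428e-05,  2.25635121e-01]), 'ee_rot': array([ 3.13996260e+00, -1.53229786e-04, -1.57091152e+00]), 'force': array([0.38163557, 0.30564812, 0.46509614]), 'width': 0.08776458050760244}
scene {'camera_matrix': array([[358.82701941,   0.        , 255.38254038],
       [  0.        , 358.82701941, 189.12767391],
       [  0.        ,   0.        ,   1.        ]]), 'R': array([[ 0.80770006, -0.58942241,  0.01420704],
       [-0.35580694, -0.50650182, -0.78540265],
       [ 0.47012982,  0.6293148 , -0.61882213]]), 't': array([-0.44174642,  0.27184857,  0.70962025])}
side {'camera_matrix': array([[448.27403635,   0.        , 250.96266248],
       [  0.        , 448.27403635, 190.18237764],
       [  0.        ,   0.        ,   1.        ]]), 'R': array([[ 0.90523463, -0.42453747,  0.01783832],
       [-0.21972043, -0.50361359, -0.83552156],
       [ 0.36369383,  0.75242361, -0.54916802]]), 't': array([-0.46738443,  0.22410765,  0.95613227])}
wrist {'camera_matrix': array([[322.01557111,   0.        , 258.86925352],
       [  0.        , 322.01557111, 195.31406386],
       [  0.        ,   0.        ,   1.        ]]), 'hand_eye': array([[ 1.42872814e-03, -9.55944581e-01, -2.93543724e-01,
         7.94490331e-02],
       [ 9.99998773e-01,  1.55428004e-03, -1.94448691e-04,
         1.41618088e-04],
       [ 6.42131322e-04, -2.93543086e-01,  9.55945628e-01,
        -1.59342426e-01],
       [ 0.00000000e+00,  0.00000000e+00,  0.00000000e+00,
         1.00000000e+00]])}
```

View pics/scene0.png

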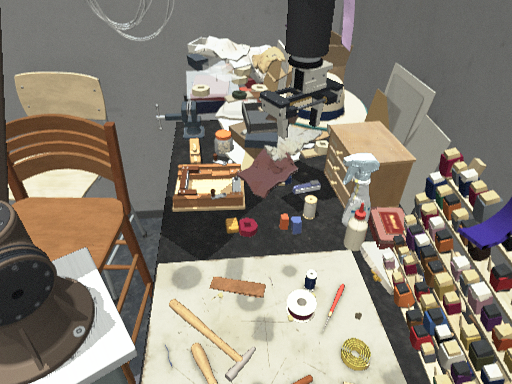

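View pics/side0.png

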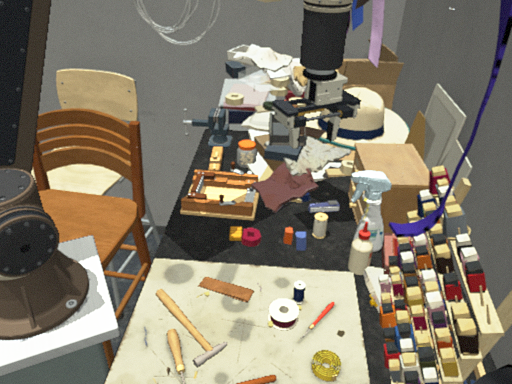

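View pics/wrist0.png

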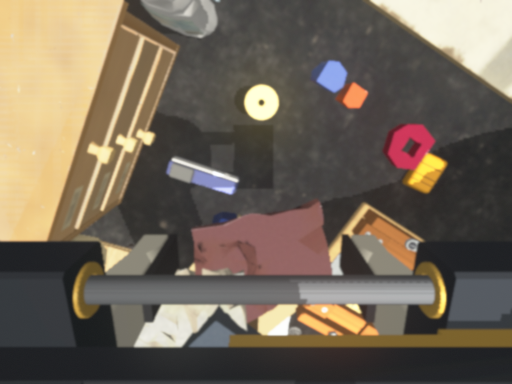

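```bash
python3 - <<'E'
import cv2,numpy as np
a=cv2.imread('pics/scene0.png')[150:225,160:260];b=cv2.imread('pics/side0.png')[155:230,170:270]
f=lambda i:cv2.resize(i,(800,600),interpolation=cv2.INTER_CUBIC)
cv2.imwrite('pics/sidecrop.png',f(b))
E
cat > h.py <<'E'
from station import arm,cams
import numpy as np,cv2
from scipy.spatial.transform import Rotation as Ro
def cam(n,s=None):
    c=cams.camera_info(n);K=c['camera_matrix']
    if n!='wrist': return K,c['R'],c['t']
    T=np.eye(4);T[:3,:3]=Ro.from_euler('xyz',s['ee_rot']).as_matrix();T[:3,3]=s['eef_pos']
    M=np.linalg.inv(T@c['hand_eye']);return K,M[:3,:3],M[:3,3]
def back(c,uv,z):
    K,R,t=c;d=R.T@np.linalg.inv(K)@np.array([*uv,1.]);o=-R.T@t
    return o+d*(z-o[2])/d[2]
def proj(c,X):
    K,R,t=c;p=(K@(R@np.atleast_2d(X).T+t[:,None])).T;return p[:,:2]/p[:,2:]
E
python3 - <<'E'
from h import *
c=cam('side')
for uv in[(182,204),(246,220),(257,197),(196,172)]:print(back(c,uv,.012))
E
```

```text
[0.39161139 0.1791502  0.012     ]
[0.52178438 0.04271856 0.012     ]
[0.59466371 0.12754157 0.012     ]
[0.48287263 0.32471697 0.012     ]
```

View pics/sidecrop.png

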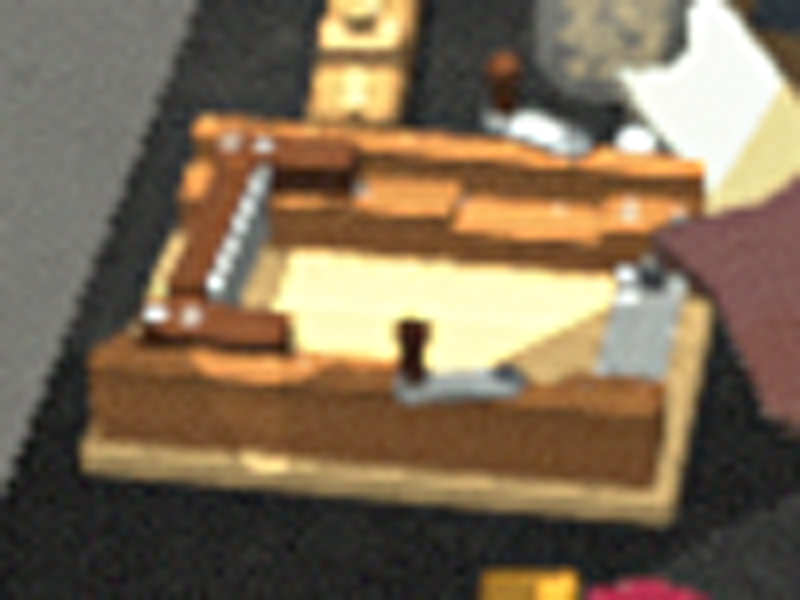

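```bash
cat >> h.py <<'E'
from scipy.optimize import least_squares
def B2W(p,P):
    P=np.atleast_2d(P)/1000.;c,s=np.cos(p[2]),np.sin(p[2])
    return np.c_[p[0]+c*P[:,0]-s*P[:,1],p[1]+s*P[:,0]+c*P[:,1],P[:,2]]
def fit(obs,p0):  # obs: list of (cam, board pts, pixels)
    f=lambda p:np.concatenate([(proj(c,B2W(p,P))-np.array(u)).ravel() for c,P,u in obs])
    r=least_squares(f,p0,loss='soft_l1');return r.x,f(r.x).reshape(-1,2)
E
python3 - <<'E'
from h import *
P=[(-105,-83,12),(95,-83,12),(-100,-81,45),(89,-81,45),(-100,81,45),(89,81,45)]
u=np.array([(82,440),(670,497),(92,350),(662,400),(200,120),(705,165)])/8+[170,155]
p,r=fit([(cam('side'),P,u)],[.49,.17,-.5]);print(p,r.round(1).tolist())
# fence back bar top edge
for uv in[(150/8+170,320/8+155),(205/8+170,140/8+155)]:
    print(back(cam('side'),uv,.05))
E
```

```text
[ 0.51103272  0.16803868 -0.55915048] [[-0.2, 0.2], [0.4, -0.5], [-0.2, 1.1], [-0.5, 0.8], [-0.0, -1.0], [0.7, -1.7]]
[0.406559   0.15914144 0.05      ]
[0.46174494 0.26192044 0.05      ]
```

```bash
python3 -m handwheel '[[[-0.5,0.5,0,0,0,-0.35,100],[-1,1,0,0,0,-0.7,200],[-1,1,0,0,0,-1,255],[-1,1,0,0,0,-1,255]]]' 10
cat > goto.py <<'E'
# usage: goto.py bx by z yaw p0 p1 p2 -> units in tool axes
import sys
from h import *
bx,by,z,dy,*p=map(float,sys.argv[1:])
s=arm.get_state();R=Ro.from_euler('xyz',s['ee_rot'])
w=B2W(p,[bx,by,z])[0]
G=Ro.from_euler('xyz',[np.pi,0,p[2]+dy])
print('t',s['t'],'shift',(R.inv().apply(w-s['eef_pos'])/.08).round(3),'turn',((R.inv()*G).as_rotvec()/.5).round(3))
c,sn=np.cos(p[2]),np.sin(p[2]);d=s['eef_pos']-[p[0],p[1],0]
print('now board mm',(1000*np.array([c*d[0]+sn*d[1],-sn*d[0]+c*d[1],d[2]])).round(1),'F',s['force'].round(1),'w',round(s['width'],4))
E
python3 goto.py -30 0 225 0 .511 .168 -.559
```

```text
t: 0.65
eef_pos: [0.5947, 0.0805, 0.2267]
ee_rot: [-3.141, 0.0, -1.071]
force: [-0.8, -0.2, 0.4]
width: 0.0531
gripper_force: 0.0
t 0.65 shift [-1.788  0.577  0.022] turn [-1.000e-03 -0.000e+00 -1.023e+00]
now board mm [117.3 -29.8 226.7] F [-0.8 -0.2  0.4] w 0.0531
```

```bash
python3 -m handwheel '[[[-0.5,0.2,0,0,0,-0.35,255],[-1,0.577,0,0,0,-0.7,255],[-1,0.577,0,0,0,-1,255],[-1,0.577,0,0,0,-1,255]]]' 10
python3 goto.py -30 0 225 0 .511 .168 -.559
```

```text
t: 1.15
eef_pos: [0.5163, 0.128, 0.2267]
ee_rot: [-3.141, -0.0, -0.575]
force: [0.3, -0.2, -0.4]
width: 0.0131
gripper_force: 0.0
t 1.15 shift [-0.702 -0.378  0.021] turn [-0.    -0.    -0.032]
now board mm [ 25.7 -31.1 226.7] F [ 0.3 -0.2 -0.4] w 0.0131
```

```bash
python3 -m handwheel '[[[-0.4,-0.2,0,0,0,0,255],[-0.7,-0.378,0.02,0,0,-0.03,255],[-0.7,-0.378,0.02,0,0,-0.03,255],[-0.7,-0.378,0.02,0,0,-0.03,255],[-0.7,-0.378,0.02,0,0,-0.03,255]]]' 10
python3 - <<'E'
from h import *
s=arm.get_state();print(s['eef_pos'],s['ee_rot'])
i=cams.grab_frame('wrist');cv2.imwrite('pics/w1.png',i)
cv2.imwrite('pics/w1v.png',cv2.resize(i,(800,600),interpolation=cv2.INTER_CUBIC))
np.save('s1.npy',np.r_[s['eef_pos'],s['ee_rot']])
E
```

```text
t: 1.78
eef_pos: [0.4858, 0.1831, 0.2248]
ee_rot: [3.141, 0.0, -0.559]
force: [-0.5, -0.2, 0.1]
width: 0.0004
gripper_force: 0.0
[0.48581308 0.18305822 0.22478471] [ 3.14114110e+00  2.07351559e-05 -5.58731219e-01]
```

View pics/w1v.png

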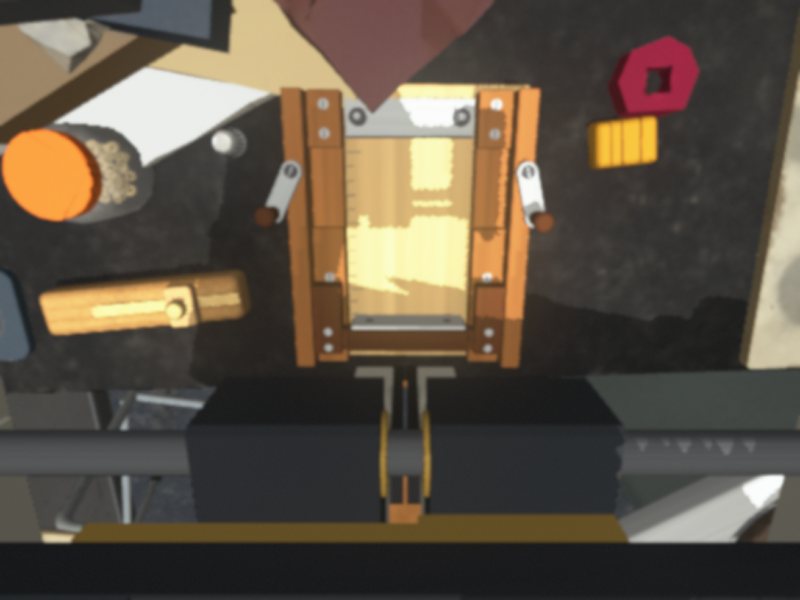

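```bash
python3 - <<'E'
from h import *
v=np.load('s1.npy');s=dict(eef_pos=v[:3],ee_rot=v[3:]);c=cam('wrist',s);k=1.5625
P=[(89,81,45),(-100,81,45),(89,-81,45),(-100,-81,45),(38.5,75.5,51),(38.5,-75.5,51)]
u=np.array([(282,88),(299,366),(540,89),(518,366),(291,170),(528,171)])/k
p,r=fit([(c,P,u)],[.511,.168,-.559]);print(p,r.round(1).tolist())
def inb(uv,z):
    w=back(c,np.array(uv)/k,z/1000);d=w-[p[0],p[1],0];a,b=np.cos(p[2]),np.sin(p[2])
    return (1000*np.array([a*d[0]+b*d[1],-b*d[0]+a*d[1],d[2]])).round(1)
for n,uv,z in[('pegL',(266,216),74),('pegR',(543,221),74),('barfront L',(350,329),53),('barfront R',(470,329),53),('bar back',(410,351),53),('footfrontL',(330,284),50),('footfrontR',(490,284),50),('ffl',(313,284),50),('ffr',(506,284),50),('thimble',(227,137),24),('jackR',(247,275),48),('wax',(590,165),17)]:
    print(n,inb(uv,z))
E
```

```text
[ 0.50819476  0.16521056 -0.56106962] [[-1.1, -0.9], [-0.7, 0.2], [0.3, -0.9], [0.7, 0.7], [0.6, 0.6], [-0.1, 0.5]]
pegL [12.6 88.1 74. ]
pegR [ 10.2 -81.6  74. ]
barfront L [-68.   41.1  53. ]
barfront R [-67.7 -42.7  53. ]
bar back [-84.4  -0.9  53. ]
footfrontL [-36.4  54.3  50. ]
footfrontR [-36.  -55.4  50. ]
ffl [-36.5  65.9  50. ]
ffr [-36.  -66.4  50. ]
thimble [ 59.6 124.1  24. ]
jackR [-30.8 111.3  48. ]
wax [  42.1 -126.9   17. ]
```

```bash
python3 goto.py -106 0 110 0 .508 .1655 -.561
```

```text
t 1.825 shift [-0.972  0.035  1.435] turn [0.001 0.    0.005]
now board mm [-28.2   3.1 224.8] F [-0.2 -0.2 -0.1] w 0.0004
```

```bash
python3 -m handwheel '[[[-0.5,0.03,0.2,0,0,0,255],[-0.97,0.035,0.6,0,0,0,255],[-0.97,0.035,1,0,0,0,255],[-0.97,0.035,1,0,0,0,255]]]'
python3 goto.py -106 0 31 0 .508 .1655 -.561
```

```text
t: 2.33
eef_pos: [0.4169, 0.2211, 0.1434]
ee_rot: [3.138, 0.001, -0.557]
force: [0.3, 0.1, -0.2]
width: 0.0003
gripper_force: 0.0
t 2.325 shift [ 0.01  -0.023  1.405] turn [0.008 0.001 0.009]
now board mm [-106.7   -1.4  143.4] F [ 0.3  0.1 -0.2] w 0.0003
```

```bash
python3 -m handwheel '[[[0,-0.02,0.5,0,0,0,255],[0,-0.02,0.9,0,0,0,255],[0,-0.02,0.9,0,0,0,255]]]'
python3 goto.py -106 0 31 0 .508 .1655 -.561
```

```text
t: 2.7
eef_pos: [0.4188, 0.2227, 0.0724]
ee_rot: [3.138, 0.0, -0.557]
force: [0.8, 1.0, 0.0]
width: 0.0006
gripper_force: 0.0
t 2.7 shift [-0.001  0.01   0.517] turn [0.007 0.    0.008]
now board mm [-105.9    1.    72.4] F [0.8 1.  0. ] w 0.0006
```

```bash
python3 -m handwheel '[[[0.0,0,0.3,0,0,0,255],[0.0,0,0.5,0,0,0,255],[0,0,0.5,0,0,0,255]]]'
python3 goto.py -88 0 31 0 .508 .1655 -.561
```

```text
t: 3.08
eef_pos: [0.4196, 0.2239, 0.034]
ee_rot: [-3.141, -0.0, -0.556]
force: [1.1, 0.5, -0.1]
width: 0.0006
gripper_force: 0.0
t 3.075 shift [0.224 0.032 0.038] turn [-0.    -0.001  0.01 ]
now board mm [-106.     2.4   34. ] F [ 1.1  0.5 -0.1] w 0.0006
```

```bash
python3 -m handwheel '[[[0.05,0.03,0.04,0,0,0,255],[0.1,0.03,0.04,0,0,0,255],[0.15,0.03,0.04,0,0,0,255],[0.2,0.03,0.04,0,0,0,255],[0.25,0.03,0.04,0,0,0,255]]]'
python3 goto.py -88 0 31 0 .508 .1655 -.561;python3 -m handwheel '[[[0.06,0,0,0,0,0,255],[0.12,0,0,0,0,0,255],[0.18,0,0,0,0,0,255],[0.24,0,0,0,0,0,255],[0.3,0,0,0,0,0,255]]]'
python3 goto.py -88 0 31 0 .508 .1655 -.561
```

```text
t: 3.7
eef_pos: [0.4348, 0.2113, 0.0301]
ee_rot: [-3.141, 0.0, -0.556]
force: [-3.0, 1.9, 4.0]
width: 0.0006
gripper_force: 2.4
t 3.7 shift [-0.02  -0.002 -0.012] turn [-0.001  0.     0.011]
now board mm [-86.4  -0.1  30.1] F [-3.   1.9  4. ] w 0.0006
t: 4.32
eef_pos: [0.4551, 0.1982, 0.0297]
ee_rot: [3.141, 0.0, -0.556]
force: [-4.1, 2.8, 4.1]
width: 0.0002
gripper_force: 2.4
t 4.325 shift [-0.323 -0.008 -0.016] turn [0.   0.   0.01]
now board mm [-62.2  -0.5  29.7] F [-4.1  2.8  4.1] w 0.0002
```

```bash
python3 -m handwheel '[[[0.06,0,0,0,0,0,255],[0.12,0,0,0,0,0,255],[0.18,0,0,0,0,0,255],[0.24,0,0,0,0,0,255],[0.3,0,0,0,0,0,255]]]'
python3 - <<'E'
from h import *
s=arm.get_state();np.save('s2.npy',np.r_[s['eef_pos'],s['ee_rot']])
i=cams.grab_frame('side');cv2.imwrite('pics/w2v.png',cv2.resize(i[155:230,170:270],(800,600),interpolation=cv2.INTER_CUBIC))
E
python3 goto.py -30 0 31 0 .508 .1655 -.561
```

```text
t: 4.95
eef_pos: [0.4755, 0.1856, 0.0297]
ee_rot: [3.141, 0.0, -0.556]
force: [-4.0, 2.7, 2.7]
width: 0.0005
gripper_force: 2.3
t 5.0 shift [ 0.097 -0.002 -0.016] turn [ 0.   -0.    0.01]
now board mm [-37.7  -0.2  29.7] F [0.2 0.3 0.7] w 0.0004
```

View pics/w2v.png

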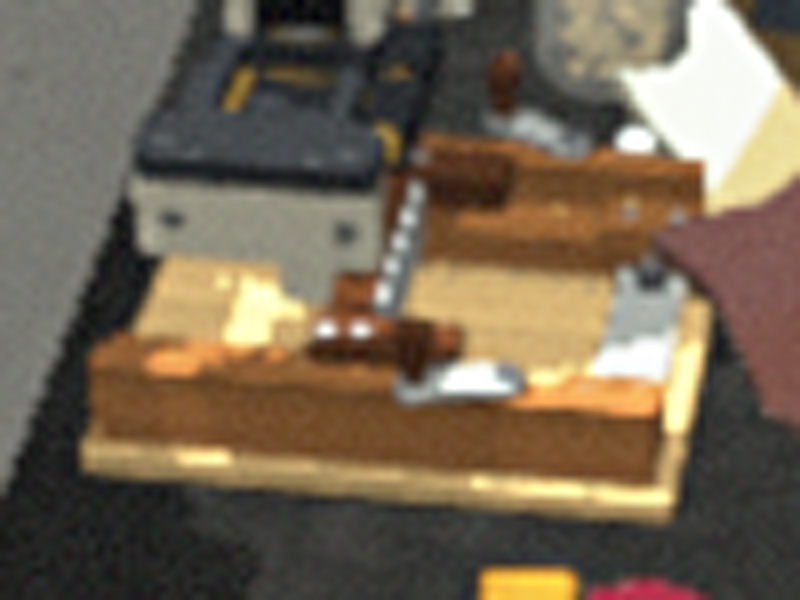

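Fence slid evenly: its right foot spans x≈310–460 in the crop, approaching the notch. I push on more slowly.

```bash
python3 -m handwheel '[[[0.04,0,0,0,0,0,255],[0.08,0,0,0,0,0,255],[0.12,0,0,0,0,0,255],[0.16,0,0,0,0,0,255],[0.2,0,0,0,0,0,255]]]'
python3 goto.py -30 0 31 0 .508 .1655 -.561; python3 -m handwheel '[[[0.03,0,0,0,0,0,255],[0.06,0,0,0,0,0,255],[0.09,0,0,0,0,0,255],[0.12,0,0,0,0,0,255],[0.12,0,0,0,0,0,255]]]'
python3 goto.py -30 0 31 0 .508 .1655 -.561
```

```text
t: 5.62
eef_pos: [0.489, 0.1772, 0.0297]
ee_rot: [3.141, 0.0, -0.556]
force: [-3.4, 2.1, 2.3]
width: 0.0003
gripper_force: 1.9
t 5.625 shift [-0.096 -0.003 -0.016] turn [0.    0.    0.011]
now board mm [-22.3  -0.2  29.7] F [-3.4  2.1  2.3] w 0.0003
t: 6.25
eef_pos: [0.4974, 0.172, 0.0296]
ee_rot: [3.142, -0.0, -0.556]
force: [0.1, -0.1, 0.2]
width: 0.0005
gripper_force: 0.0
t 6.25 shift [-0.219 -0.003 -0.017] turn [ 0.    -0.001  0.01 ]
now board mm [-12.5  -0.1  29.6] F [ 0.1 -0.1  0.2] w 0.0005
```

```bash
python3 -m handwheel '[[[0.02,0,0,0,0,0,255],[0.04,0,0,0,0,0,255],[0.06,0,0,0,0,0,255],[0.06,0,0,0,0,0,255]]]'
python3 goto.py -30 0 31 0 .508 .1655 -.561
python3 -m handwheel '[[[0.015,0,0,0,0,0,255],[0.03,0,0,0,0,0,255],[0.03,0,0,0,0,0,255]]]'
python3 - <<'E'
from h import *
i=cams.grab_frame('side');cv2.imwrite('pics/w3v.png',cv2.resize(i[155:230,170:270],(800,600),interpolation=cv2.INTER_CUBIC))
E
python3 goto.py -30 0 31 0 .508 .1655 -.561
```

```text
t: 6.75
eef_pos: [0.5012, 0.1696, 0.0298]
ee_rot: [3.141, -0.0, -0.556]
force: [-0.5, 0.6, 0.1]
width: 0.0006
gripper_force: 0.2
t 6.75 shift [-0.276 -0.003 -0.016] turn [ 0.   -0.    0.01]
now board mm [-7.9 -0.2 29.8] F [-0.5  0.6  0.1] w 0.0006
t: 7.12
eef_pos: [0.5032, 0.1684, 0.0298]
ee_rot: [-3.142, 0.0, -0.556]
force: [-1.2, 0.6, -0.3]
width: 0.0007
gripper_force: 0.8
t 7.175 shift [-0.304 -0.003 -0.015] turn [ 0.   -0.    0.01]
now board mm [-5.7 -0.1 29.8] F [-2.7  0.7  0.3] w 0.0006
```

View pics/w3v.png

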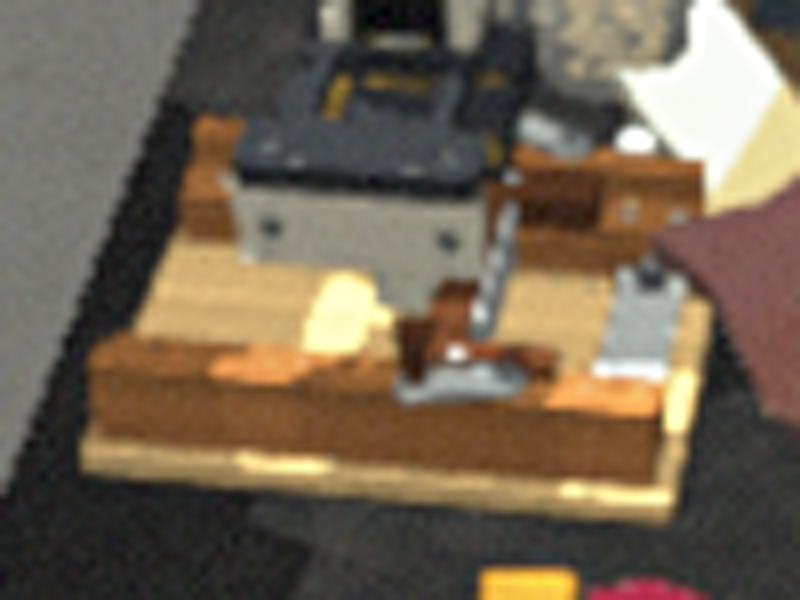

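The fence looks dropped into the notch, with its right foot behind the button plate at (530,355). I nudge to feel the stop, then withdraw.

```bash
python3 -m handwheel '[[[0.012,0,0,0,0,0,255],[0.024,0,0,0,0,0,255],[0.024,0,0,0,0,0,255]]]'
python3 goto.py -30 0 31 0 .508 .1655 -.561
```

```text
t: 7.55
eef_pos: [0.5044, 0.1679, 0.0298]
ee_rot: [-3.141, 0.001, -0.556]
force: [-4.9, 4.2, 3.1]
width: 0.0007
gripper_force: 3.8
t 7.55 shift [-0.32   0.    -0.015] turn [-0.001  0.001  0.01 ]
now board mm [-4.4  0.1 29.8] F [-4.9  4.2  3.1] w 0.0007
```

```bash
python3 -m handwheel '[[[0.012,0,0,0,0,0,255],[0.02,0,0,0,0,0,255]]]'
python3 -m handwheel '[[[-0.2,0,0,0,0,0,255],[-0.4,0,0,0,0,0,255],[-0.6,0,0,0,0,0,255],[-0.6,0,-0.5,0,0,0,255],[-0.6,0,-1,0,0,0,255]]]'
python3 goto.py -45 0 200 0 .508 .1655 -.561
```

```text
t: 7.8
eef_pos: [0.5045, 0.1678, 0.0298]
ee_rot: [-3.141, 0.002, -0.556]
force: [-17.4, 12.8, 9.5]
width: 0.0005
gripper_force: 10.9
t: 8.43
eef_pos: [0.4644, 0.1921, 0.1105]
ee_rot: [3.14, 0.0, -0.555]
force: [0.9, 0.4, -0.6]
width: 0.0004
gripper_force: 0.0
t 8.425 shift [ 0.076 -0.006 -1.119] turn [0.003 0.    0.013]
now board mm [-51.1  -0.6 110.5] F [ 0.9  0.4 -0.6] w 0.0004
```

```bash
python3 -m handwheel '[[[0.1,0,-0.5,0,0,0,255],[0.1,0,-1,0,0,0,255],[0.1,0,-1,0,0,0,255],[0.1,0,-1,0,0,0,255]]]'
python3 - <<'E'
from h import *
s=arm.get_state();print(s['eef_pos'],s['ee_rot'])
i=cams.grab_frame('wrist')
cv2.imwrite('pics/w4v.png',cv2.resize(i[40:240,140:390],(800,640),interpolation=cv2.INTER_CUBIC)[:600])
np.save('s1.npy',np.r_[s['eef_pos'],s['ee_rot']])
E
```

```text
t: 8.93
eef_pos: [0.4714, 0.1878, 0.1893]
ee_rot: [3.142, 0.0, -0.556]
force: [0.1, 0.8, 0.8]
width: 0.0004
gripper_force: 0.0
[0.47139962 0.1877624  0.18933702] [ 3.14154425e+00  3.50456527e-04 -5.55651883e-01]
```

View pics/w4v.png

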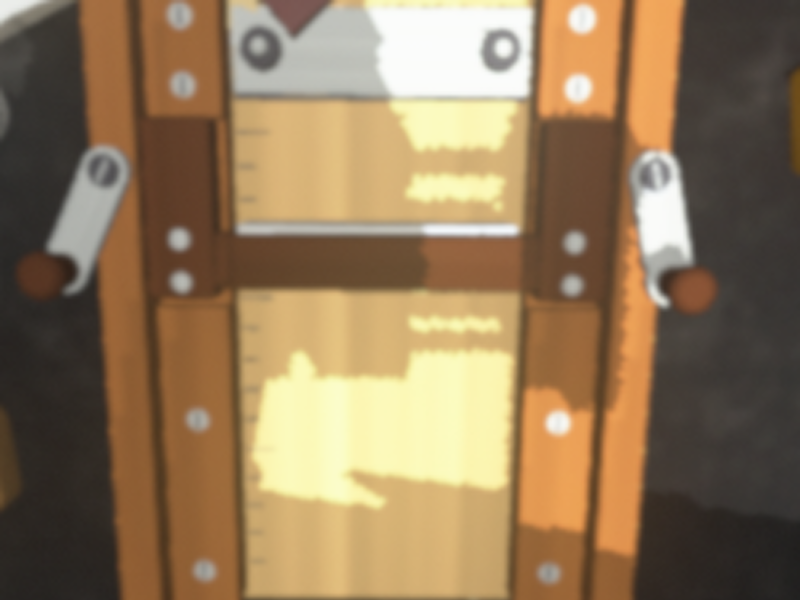

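```bash
python3 - <<'E'
from h import *
v=np.load('s1.npy');c=cam('wrist',dict(eef_pos=v[:3],ee_rot=v[3:]))
f=lambda q:np.array(q)/3.2+[140,40]
p,r=fit([(c,[(38.5,75.5,51),(38.5,-75.5,51)],f([(104,170),(655,174)]))],[.508,.1655,-.561]);print(p,r.round(1).tolist())
p0=p
for p in (p0,[.508,.1655,-.561]):
  for n,uv,z in[('pegL',(40,276),74),('pegR',(691,290),74),('ffL',(180,118),44),('ffR',(580,119),44),('frL',(180,297),44),('frR',(575,302),44),('barback',(380,290),47),('barfront',(380,236),47),('pivL',(104,170),51),('pivR',(655,174),51)]:
    w=back(c,f(uv),z/1000);d=w-[p[0],p[1],0];a,b=np.cos(p[2]),np.sin(p[2])
    print(n,(1000*np.array([a*d[0]+b*d[1],-b*d[0]+a*d[1],d[2]])).round(1))
E
```

```text
[ 0.50853102  0.1654368  -0.56116077] [[0.5, -0.0], [-0.5, -0.0]]
pegL [11.7 88.6 74. ]
pegR [  9.3 -82.   74. ]
ffL [52.5 55.6 44. ]
ffR [ 53.  -55.6  44. ]
frL [ 3.3 58.  44. ]
frR [  2.7 -57.3  44. ]
barback [ 6.  -0.3 47. ]
barfront [21.2 -0.2 47. ]
pivL [38.5 75.9 51. ]
pivR [ 38.5 -75.9  51. ]
pegL [12.2 88.9 74. ]
pegR [  9.8 -81.8  74. ]
ffL [53.  55.8 44. ]
ffR [ 53.4 -55.4  44. ]
frL [ 3.8 58.3 44. ]
frR [  3.2 -57.1  44. ]
barback [ 6.5 -0.1 47. ]
barfront [21.6 -0.  47. ]
pivL [39.  76.1 51. ]
pivR [ 38.9 -75.7  51. ]
```

Both feet are seated (front edges at 118, rear ends ≈300 in the crop, matching x≈28 at floor level); buttons are still open. Next comes the right peg, pushed with the finger face at 45°.

```bash
python3 goto.py -12 -94 150 0.785 .5085 .1654 -.561; python3 - <<'E'
from h import *
p=back(cam('side'),(246,165),0);print(p)
for z in(.05,.08,.1,.12):print(z,proj(cam('side'),[p[0],p[1],z]))
E
```

```text
t 8.975 shift [0.385 1.163 0.487] turn [ 0.002  0.002 -1.559]
now board mm [-43.3  -1.  188.8] F [-0.3  0.2 -0.2] w 0.0007
[0.64959013 0.32158816 0.        ]
0.05 [[246.18733151 151.19756213]]
0.08 [[246.30328191 142.65442824]]
0.1 [[246.38212087 136.84563541]]
0.12 [[246.46222538 130.94359862]]
```

```bash
python3 -m handwheel '[[[0.1,0.4,0,0,0,-0.35,255],[0.2,0.8,0.1,0,0,-0.7,255],[0.385,1,0.2,0,0,-1,255],[0.385,1,0.2,0,0,-1,255]]]'
python3 goto.py -12 -94 150 0.785 .5085 .1654 -.561
```

```text
t: 9.48
eef_pos: [0.455, 0.1021, 0.1722]
ee_rot: [3.14, 0.003, -0.057]
force: [0.8, 0.5, 0.8]
width: 0.0005
gripper_force: 0.0
t 9.475 shift [-0.076  0.128  0.278] turn [ 0.003  0.006 -0.562]
now board mm [-11.6 -82.1 172.2] F [0.8 0.5 0.8] w 0.0005
```

```bash
python3 -m handwheel '[[[-0.04,0.1,0.1,0,0,-0.3,255],[-0.07,0.13,0.5,0,0,-0.56,255],[-0.07,0.13,0.9,0,0,-0.56,255],[-0.07,0.13,0.9,0,0,-0.56,255]]]'
python3 goto.py -12 -94 56 0.785 .5085 .1654 -.561
```

```text
t: 9.98
eef_pos: [0.4483, 0.0929, 0.0997]
ee_rot: [3.14, 0.005, 0.222]
force: [-0.4, 0.4, -0.2]
width: 0.0006
gripper_force: 0.0
t 9.975 shift [0.002 0.008 0.546] turn [ 0.004  0.011 -0.004]
now board mm [-12.4 -93.4  99.7] F [-0.4  0.4 -0.2] w 0.0006
```

```bash
python3 -m handwheel '[[[0,0.01,0.3,0,0,0,255],[0,0.01,0.54,0,0,0,255],[0,0.01,0.54,0,0,0,255],[0,0.01,0.54,0,0,0,255]]]'
python3 goto.py -12 -94 56 0.785 .5085 .1654 -.561
python3 -m handwheel '[[[0.07,0,0,0,0,0,255],[0.14,0,0,0,0,0,255],[0.21,0,0,0,0,0,255],[0.28,0,0,0,0,0,255],[0.28,0,0,0,0,0,255]]]'
```

```text
t: 10.48
eef_pos: [0.4509, 0.0933, 0.0597]
ee_rot: [-3.141, -0.001, 0.224]
force: [-0.4, -0.2, 0.6]
width: 0.0007
gripper_force: 0.0
t 10.475 shift [-0.035  0.006  0.047] turn [-0.    -0.003  0.   ]
now board mm [-10.4 -91.7  59.7] F [-0.4 -0.2  0.6] w 0.0007
t: 11.1
eef_pos: [0.4635, 0.0961, 0.056]
ee_rot: [-3.141, 0.015, 0.22]
force: [-30.1, 18.7, 0.4]
width: 0.0004
gripper_force: 14.8
```

```bash
python3 -m handwheel '[[[-0.15,0,0,0,0,0,255],[-0.3,0,0,0,0,0,255],[-0.3,0,0,0,0,0,255]]]'
python3 - <<'E'
from h import *
s=arm.get_state();np.save('s1.npy',np.r_[s['eef_pos'],s['ee_rot']])
i=cams.grab_frame('wrist');cv2.imwrite('pics/w5v.png',cv2.resize(i,(800,600),interpolation=cv2.INTER_CUBIC))
E
python3 goto.py -12 -94 56 0.785 .5085 .1654 -.561
```

```text
t: 11.48
eef_pos: [0.4485, 0.0922, 0.0592]
ee_rot: [-3.141, -0.001, 0.224]
force: [0.4, 0.0, -1.1]
width: 0.0006
gripper_force: 0.0
t 11.525 shift [-0.01   0.001  0.041] turn [-0.001 -0.003  0.001]
now board mm [-11.5 -93.4  59.3] F [-0.   0.8 -0.1] w 0.0004
```

View pics/w5v.png

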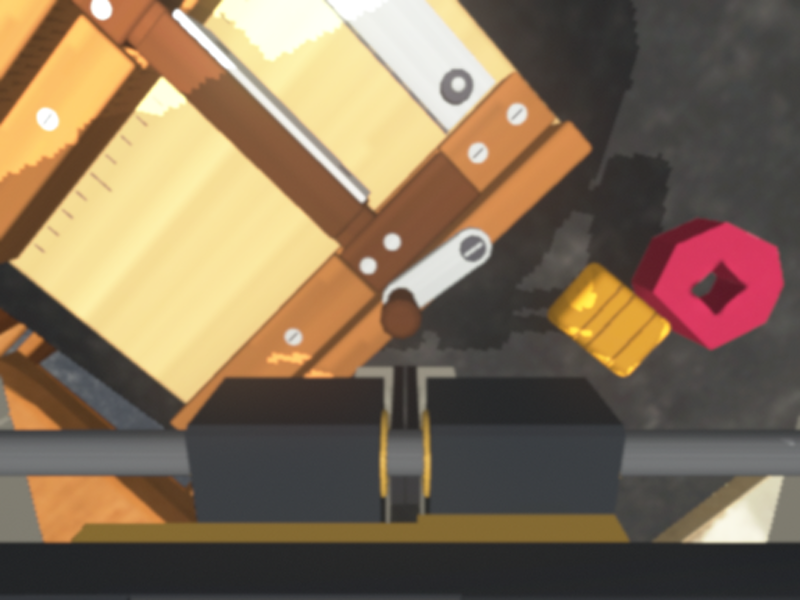

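Pushing at 45° turned the button only until friction locked it: the peg top is at (401,318) and the pivot at (473,248), roughly along the cheek. I'll use a squarer push direction, in two stages.

```bash
cat > plan.py <<'E'
# plan.py side(+1 L,-1 R) th0 th1 psi_deg : TCP board start/contact/end
import sys,numpy as np
sd,t0,t1,ps=map(float,sys.argv[1:]);ps=np.radians(ps)
peg=lambda t:np.array([38.5-30*np.cos(t),-75.5+30*np.sin(t)])
n=np.array([np.cos(ps),np.sin(ps)]);l=np.array([-n[1],n[0]])
ts=np.linspace(t0,t1,20);L=np.array([peg(t)@l for t in ts]);m=(L.max()+L.min())/2
for nm,t,g in(('clear',t0,26),('contact',t0,16),('end',t1,16)):
    q=(peg(t)@n-g)*n+m*l;print(nm,(q*[1,-sd]).round(1))
print('lat range',round(np.ptp(L),1),'travel',round((peg(t1)-peg(t0))@n,1),'dyaw',round(-sd*ps,3))
E
python3 - <<'E'
from h import *
v=np.load('s1.npy');c=cam('wrist',dict(eef_pos=v[:3],ee_rot=v[3:]));p=[.5085,.1654,-.561]
for n,uv,z in[('peg',(401,320),74),('piv',(473,248),51)]:
    w=back(c,np.array(uv)/1.5625,z/1000);d=w-[p[0],p[1],0];a,b=np.cos(p[2]),np.sin(p[2])
    print(n,(1000*np.array([a*d[0]+b*d[1],-b*d[0]+a*d[1]])).round(1))
E
python3 plan.py -1 0 0.9 70; python3 plan.py -1 .75 1.57 20; python3 plan.py 1 -.45 .6 78
```

```text
peg [  8.8 -71.6]
piv [ 38.5 -76. ]
clear [  -0.  -100.1]
contact [  3.4 -90.7]
end [ 12.3 -66.3]
lat range 4.4 travel 26.0 dyaw 1.222
clear [ -8.4 -62.4]
contact [  1. -59.]
end [ 23.4 -50.8]
lat range 3.3 travel 23.9 dyaw 0.349
clear [  3.  113.3]
contact [  5.1 103.5]
end [11.3 74.4]
lat range 6.3 travel 29.8 dyaw -1.361
```

```bash
python3 goto.py 0 -101 58 1.222 .5085 .1654 -.561
```

```text
t 11.525 shift [0.034 0.169 0.016] turn [-0.    -0.003 -0.873]
now board mm [-11.5 -93.4  59.3] F [-0.   0.8 -0.1] w 0.0004
```

```bash
python3 -m handwheel '[[[-0.05,0.16,0,0,0,-0.1,255],[0,0.17,0.01,0,0,-0.45,255],[0.03,0.17,0.01,0,0,-0.87,255],[0.03,0.17,0.01,0,0,-0.87,255]]]'
python3 goto.py 0 -101 58 1.222 .5085 .1654 -.561
python3 -m handwheel '[[[0.08,0,0,0,0,0,255],[0.16,0,0,0,0,0,255],[0.24,0,0,0,0,0,255],[0.3,0,0,0,0,0,255],[0.3,0,0,0,0,0,255]]]'
python3 goto.py 12.3 -66.3 58 1.222 .5085 .1654 -.561
```

```text
t: 12.02
eef_pos: [0.4548, 0.0797, 0.058]
ee_rot: [3.141, -0.001, 0.659]
force: [-1.4, -0.9, -0.4]
width: 0.0003
gripper_force: 0.0
t 12.025 shift [ 0.001 -0.002  0.   ] turn [ 0.001 -0.002 -0.004]
now board mm [ 1.000e-01 -1.011e+02  5.800e+01] F [-1.4 -0.9 -0.4] w 0.0003
t: 12.65
eef_pos: [0.4732, 0.0946, 0.0576]
ee_rot: [3.141, 0.0, 0.659]
force: [0.1, 0.6, -0.1]
width: 0.0005
gripper_force: 0.1
t 12.65 shift [ 0.166 -0.001 -0.005] turn [ 0.     0.    -0.004]
now board mm [  7.8 -78.8  57.6] F [ 0.1  0.6 -0.1] w 0.0005
```

```bash
python3 -m handwheel '[[[0.06,0,0,0,0,0,255],[0.12,0,0,0,0,0,255],[0.17,0,0,0,0,0,255],[0.17,0,0,0,0,0,255]]]'
python3 -m handwheel '[[[-0.15,0,0,0,0,0,255],[-0.3,0,0,0,0,0,255],[-0.3,0,0,0,0,0.5,255],[-0.3,0,0,0,0,1,255],[-0.3,0,0,0,0,1,255]]]'
python3 goto.py -12 -63 58 0.349 .5085 .1654 -.561
```

```text
t: 13.15
eef_pos: [0.4839, 0.1022, 0.0577]
ee_rot: [3.141, 0.001, 0.659]
force: [1.3, -4.4, -0.3]
width: 0.0006
gripper_force: 1.6
t: 13.78
eef_pos: [0.4641, 0.0877, 0.058]
ee_rot: [-3.141, -0.001, 0.154]
force: [0.5, 0.7, 1.1]
width: 0.0007
gripper_force: 0.0
t 13.775 shift [ 0.068 -0.379  0.   ] turn [-0.001 -0.001  0.732]
now board mm [  3.8 -89.4  58. ] F [0.5 0.7 1.1] w 0.0007
```

```bash
python3 -m handwheel '[[[-0.15,0,0,0,0,0,255],[-0.05,-0.2,0,0,0,0.3,255],[0.06,-0.38,0,0,0,0.6,255],[0.06,-0.38,0,0,0,0.73,255],[0.06,-0.38,0,0,0,0.73,255]]]'
python3 goto.py 23.4 -50.8 58 0.349 .5085 .1654 -.561
```

```text
t: 14.4
eef_pos: [0.4636, 0.1185, 0.0578]
ee_rot: [-3.142, 0.0, -0.203]
force: [-0.2, -0.3, -0.1]
width: 0.0004
gripper_force: 0.0
t 14.4 shift [ 0.483  0.01  -0.003] turn [-0.     0.     0.019]
now board mm [-13.  -63.6  57.8] F [-0.2 -0.3 -0.1] w 0.0004
```

```bash
python3 -m handwheel '[[[0.08,0,0,0,0,0,255],[0.16,0,0,0,0,0,255],[0.24,0,0,0,0,0,255],[0.32,0,0,0,0,0,255],[0.38,0,0,0,0,0,255]]]'
python3 goto.py 23.4 -50.8 58 0.349 .5085 .1654 -.561
```

```text
t: 15.02
eef_pos: [0.4949, 0.1125, 0.0577]
ee_rot: [-3.141, -0.0, -0.206]
force: [-0.7, 2.3, 0.6]
width: 0.0006
gripper_force: 0.8
t 15.025 shift [ 0.084  0.015 -0.004] turn [-0.    -0.     0.012]
now board mm [ 16.7 -52.   57.7] F [-0.7  2.3  0.6] w 0.0006
```

```bash
python3 -m handwheel '[[[0.04,0,0,0,0,0,255],[0.07,0,0,0,0,0,255],[0.07,0,0,0,0,0,255]]]'
python3 -m handwheel '[[[0.015,0,0,0,0,0,255],[0.03,0,0,0,0,0,255],[0.03,0,0,0,0,0,255]]]'
python3 goto.py 23.4 -50.8 58 0.349 .5085 .1654 -.561
```

```text
t: 15.4
eef_pos: [0.4998, 0.1111, 0.0577]
ee_rot: [3.141, 0.0, -0.206]
force: [0.0, -0.6, -0.1]
width: 0.0006
gripper_force: 0.0
t: 15.78
eef_pos: [0.5018, 0.1105, 0.0576]
ee_rot: [3.141, 0.001, -0.206]
force: [-2.4, 0.5, 0.7]
width: 0.0004
gripper_force: 1.0
t 15.775 shift [-0.004  0.009 -0.005] turn [0.001 0.001 0.012]
now board mm [ 23.5 -50.   57.6] F [-2.4  0.5  0.7] w 0.0004
```

```bash
python3 -m handwheel '[[[0.015,0,0,0,0,0,255],[0.03,0,0,0,0,0,255],[0.03,0,0,0,0,0,255]]]'
python3 goto.py 23.4 -50.8 58 0.349 .5085 .1654 -.561
```

```text
t: 16.15
eef_pos: [0.5025, 0.1102, 0.0574]
ee_rot: [3.141, 0.003, -0.206]
force: [-11.0, 4.2, 5.2]
width: 0.0004
gripper_force: 5.5
t 16.15 shift [-0.014  0.007 -0.007] turn [0.002 0.006 0.011]
now board mm [ 24.2 -49.9  57.4] F [-11.    4.2   5.2] w 0.0004
```

```bash
python3 -m handwheel '[[[-0.2,0,0,0,0,0,255],[-0.4,0,0,0,0,0,255],[-0.4,0,-0.5,0,0,0.2,255],[-0.4,0,-1,0,0,0.6,255],[-0.4,0,-1,0,0,1,255]]]'
python3 -m handwheel '[[[0,-0.4,0,0,0,0.3,255],[0,-0.8,0,0,0,0.7,255],[0,-0.8,0,0,0,1,255],[0,-0.8,0,0,0,1,255]]]'
python3 goto.py 3 115 130 -1.361 .5085 .1654 -.561
```

```text
t: 16.77
eef_pos: [0.4746, 0.1183, 0.1413]
ee_rot: [-3.135, -0.003, -0.686]
force: [0.1, 0.4, -0.7]
width: 0.0001
gripper_force: 0.0
t: 17.27
eef_pos: [0.5129, 0.1669, 0.1377]
ee_rot: [-3.141, -0.0, -1.179]
force: [-0.4, 0.0, -0.7]
width: 0.0004
gripper_force: 0.0
t 17.275 shift [-0.806 -1.135  0.096] turn [-0.     0.     1.486]
now board mm [  2.9   3.7 137.7] F [-0.4  0.  -0.7] w 0.0004
```

```bash
python3 -m handwheel '[[[-0.4,-0.5,0,0,0,0.3,255],[-0.8,-1,0,0,0,0.7,255],[-0.8,-1,0,0,0,1,255],[-0.8,-1,0,0,0,1,255]]]'
python3 goto.py 3 115 90 -1.361 .5085 .1654 -.561
```

```text
t: 17.77
eef_pos: [0.5625, 0.2563, 0.1375]
ee_rot: [3.141, -0.0, -1.676]
force: [-0.1, -1.5, 0.4]
width: 0.0004
gripper_force: 0.0
t 17.775 shift [-0.073 -0.114  0.593] turn [ 0.001 -0.001  0.492]
now board mm [ -2.6 105.7 137.5] F [-0.1 -1.5  0.4] w 0.0004
```

```bash
python3 -m handwheel '[[[-0.07,-0.11,0,0,0,0.3,255],[-0.07,-0.11,0.3,0,0,0.49,255],[-0.07,-0.11,0.5,0,0,0.49,255],[-0.07,-0.11,0.5,0,0,0.49,255]]]'
python3 - <<'E'
from h import *
s=arm.get_state();np.save('s1.npy',np.r_[s['eef_pos'],s['ee_rot']])
i=cams.grab_frame('wrist');cv2.imwrite('pics/w6v.png',cv2.resize(i,(800,600),interpolation=cv2.INTER_CUBIC))
E
python3 goto.py 3 115 58 -1.361 .5085 .1654 -.561
```

```text
t: 18.27
eef_pos: [0.5715, 0.2598, 0.0966]
ee_rot: [3.14, -0.002, -1.921]
force: [1.0, 0.6, 0.3]
width: 0.0007
gripper_force: 0.0
t 18.325 shift [-0.011  0.003  0.496] turn [ 0.001 -0.002 -0.   ]
now board mm [  3.4 114.2  97.6] F [ 0.6 -0.3  0.8] w 0.0005
```

View pics/w6v.png

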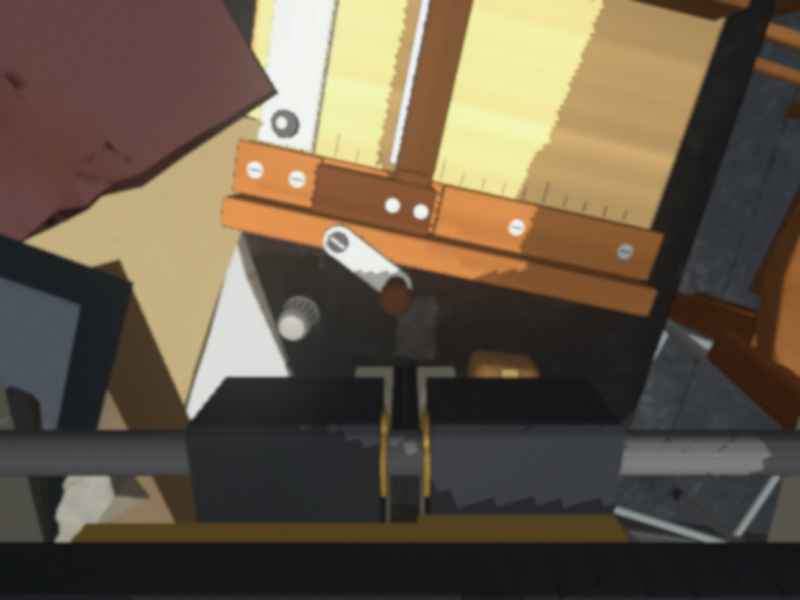

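The left peg, at (395,297), is straight ahead of the fingers at (405,370), clear of the jack and thimble. Descend and push.

```bash
python3 -m handwheel '[[[0,0,0.25,0,0,0,255],[0,0,0.49,0,0,0,255],[0,0,0.49,0,0,0,255],[0,0,0.49,0,0,0,255]]]'
python3 goto.py 11.3 74.4 58 -1.361 .5085 .1654 -.561
python3 -m handwheel '[[[0.07,0,0,0,0,0,255],[0.14,0,0,0,0,0,255],[0.21,0,0,0,0,0,255],[0.28,0,0,0,0,0,255],[0.35,0,0,0,0,0,255]]]'
python3 goto.py 11.3 74.4 58 -1.361 .5085 .1654 -.561
```

```text
t: 18.82
eef_pos: [0.5731, 0.2612, 0.0598]
ee_rot: [-3.141, 0.001, -1.924]
force: [0.7, -0.3, 1.0]
width: 0.0003
gripper_force: 0.0
t 18.825 shift [0.522 0.013 0.022] turn [-0.002  0.002 -0.005]
now board mm [  3.8 115.5  59.8] F [ 0.7 -0.3  1. ] w 0.0003
t: 19.45
eef_pos: [0.5616, 0.2346, 0.0585]
ee_rot: [3.14, 0.0, -1.926]
force: [-4.8, 4.6, -0.2]
width: 0.0004
gripper_force: 2.9
t 19.45 shift [ 0.16  -0.007  0.006] turn [ 0.003  0.    -0.008]
now board mm [ 8.1 86.8 58.5] F [-4.8  4.6 -0.2] w 0.0004
```

```bash
python3 -m handwheel '[[[0.06,0,0,0,0,0.05,255],[0.12,0,0,0,0,-0.1,255],[0.18,0,0,0,0,-0.2,255],[0.22,0,0,0,0,-0.3,255],[0.22,0,0,0,0,-0.3,255]]]'
python3 goto.py 11.3 74.4 58 -1.361 .5085 .1654 -.561;python3 plan.py 1 .65 1.57 20;
```

```text
t: 20.08
eef_pos: [0.5566, 0.2174, 0.0587]
ee_rot: [-3.142, -0.0, -1.777]
force: [0.3, 0.4, 0.5]
width: 0.0006
gripper_force: 0.0
t 20.075 shift [-0.064 -0.     0.008] turn [-0.    -0.001  0.291]
now board mm [13.1 69.6 58.7] F [0.3 0.4 0.5] w 0.0006
clear [-10.6  64. ]
contact [-1.2 60.6]
end [23.6 51.5]
lat range 4.8 travel 26.5 dyaw -0.349
```

```bash
python3 -m handwheel '[[[-0.15,0,0,0,0,0,255],[-0.3,0,0,0,0,0,255],[-0.3,0.2,0,0,0,-0.4,255],[-0.3,0.35,0,0,0,-0.8,255],[-0.3,0.35,0,0,0,-1,255]]]'
python3 goto.py -14 64 58 -.349 .5085 .1654 -.561
```

```text
t: 20.7
eef_pos: [0.5335, 0.2483, 0.0585]
ee_rot: [3.141, -0.0, -1.27]
force: [-0.3, -0.6, -0.1]
width: 0.0005
gripper_force: 0.0
t 20.7 shift [0.244 0.113 0.007] turn [ 0.001 -0.    -0.72 ]
now board mm [-22.9  83.6  58.5] F [-0.3 -0.6 -0.1] w 0.0005
```

```bash
python3 -m handwheel '[[[0.1,0.11,0,0,0,-0.35,255],[0.2,0.11,0,0,0,-0.72,255],[0.24,0.11,0,0,0,-0.72,255],[0.24,0.11,0,0,0,-0.72,255]]]'
python3 goto.py 23.6 51.5 58 -.349 .5085 .1654 -.561
python3 -m handwheel '[[[0.08,0,0,0,0,0,255],[0.16,0,0,0,0,0,255],[0.24,0,0,0,0,0,255],[0.32,0,0,0,0,0,255],[0.4,0,0,0,0,0,255]]]'
python3 goto.py 23.6 51.5 58 -.349 .5085 .1654 -.561
```

```text
t: 21.2
eef_pos: [0.5315, 0.2267, 0.0585]
ee_rot: [-3.142, -0.0, -0.92]
force: [0.2, 0.2, -0.3]
width: 0.0006
gripper_force: 0.0
t 21.2 shift [ 0.486 -0.013  0.007] turn [-0.   -0.   -0.02]
now board mm [-13.2  64.2  58.5] F [ 0.2  0.2 -0.3] w 0.0006
t: 21.82
eef_pos: [0.5507, 0.2004, 0.0584]
ee_rot: [3.141, 0.0, -0.916]
force: [-1.3, 0.7, 0.8]
width: 0.0006
gripper_force: 0.6
t 21.825 shift [ 0.078 -0.021  0.005] turn [ 0.001  0.    -0.013]
now board mm [17.2 52.1 58.4] F [-1.3  0.7  0.8] w 0.0006
```

```bash
python3 -m handwheel '[[[0.03,0,0,0,0,0,255],[0.06,0,0,0,0,0,255],[0.08,0,0,0,0,0,255],[0.08,0,0,0,0,0,255]]]'
python3 -m handwheel '[[[0.015,0,0,0,0,0,255],[0.025,0,0,0,0,0,255],[0.025,0,0,0,0,0,255]]]'
python3 goto.py 23.6 51.5 58 -.349 .5085 .1654 -.561
```

```text
t: 22.32
eef_pos: [0.5549, 0.196, 0.0586]
ee_rot: [-3.141, -0.0, -0.916]
force: [0.3, 0.7, -0.0]
width: 0.0004
gripper_force: 0.3
t: 22.7
eef_pos: [0.5556, 0.1951, 0.0586]
ee_rot: [-3.141, 0.001, -0.916]
force: [-3.3, 5.8, 0.5]
width: 0.0008
gripper_force: 2.9
t 22.7 shift [-0.011 -0.013  0.007] turn [-0.001  0.002 -0.011]
now board mm [24.  50.2 58.6] F [-3.3  5.8  0.5] w 0.0008
```

Stop felt. Back off, lift and look.

```bash
python3 -m handwheel '[[[-0.2,0,0,0,0,0,255],[-0.5,0,0,0,0,0,255],[-0.7,0,-0.4,0,0,0,255],[-0.7,0,-1,0,0,0,255],[-0.7,0,-1,0,0,0,255]]]'
python3 -m handwheel '[[[0,0.2,-0.5,0,0,-0.3,255],[0,0.5,-0.6,0,0,-0.6,255],[0,0.5,-0.6,0,0,-0.7,255],[0,0.5,-0.6,0,0,-0.7,255]]]'
python3 - <<'E'
from h import *
i=cams.grab_frame('wrist')
cv2.imwrite('pics/w7v.png',cv2.resize(i,(800,600),interpolation=cv2.INTER_CUBIC))
E
python3 goto.py -30 0 190 0 .5085 .1654 -.561
```

```text
t: 23.32
eef_pos: [0.5234, 0.2408, 0.1428]
ee_rot: [-3.134, -0.001, -0.914]
force: [-0.6, 0.2, 0.5]
width: 0.0002
gripper_force: 0.0
t: 23.82
eef_pos: [0.4896, 0.2143, 0.1864]
ee_rot: [3.142, -0.0, -0.566]
force: [1.0, -0.7, -0.0]
width: 0.0003
gripper_force: 0.0
t 23.875 shift [ 0.152  0.392 -0.048] turn [ 0.001  0.    -0.012]
now board mm [-41.9  31.4 186.2] F [ 0.5 -0.6  1. ] w 0.0005
```

View pics/w7v.png

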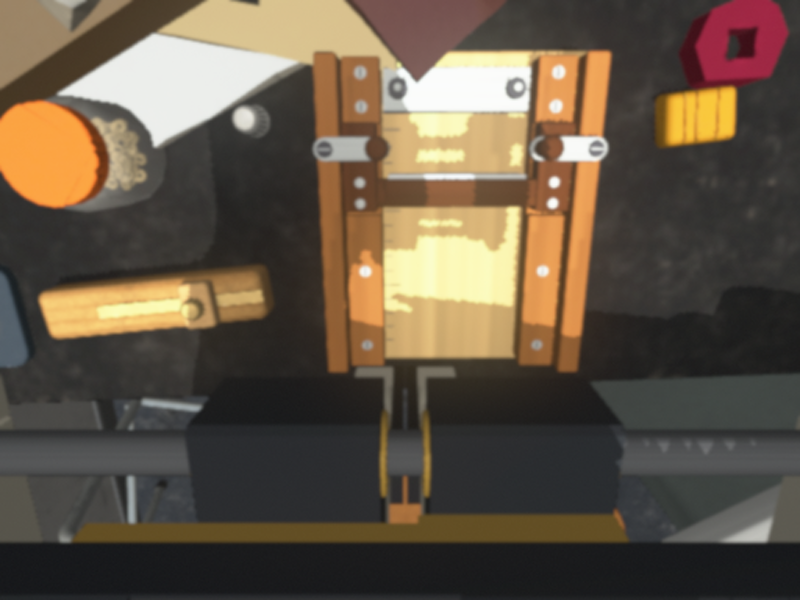

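Both buttons lie square across the feet (pegs at (377,149) and (549,148)), the fence is seated and the bystanders are untouched.

```bash
python3 -c "
from station import arm
print(arm.job_done())"
```

```text
the job is handed in; nothing more can be done
None
```

The fence is seated in the notch with both feet and both turn-buttons lie square across them. The last wrist picture shows the bystanders in view where they were, and I handed the job in at about 24 s; no verdict came back.

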